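Ready the kitchen-roll holder for a new roll

TASK

The kitchen roll is used up: pull the empty cardboard core up off the holder's spindle and put it in the wicker basket, letting go of it there. Then, with the fingers, swing the holder's sprung tension arm away from the spindle all the way out to its stop and finish while still holding it there, so that I can drop the new roll onto the spindle. Leave everything else standing where it is, and do not shove the basket about.

Things in the scene. Friction and masses are not known exactly. Their poses are not given: they have to be found in the camera images.
- roll_holder: Steel kitchen-roll holder, fixed by its suction foot, in the left or right half of the worktop, yaw -0.8 to 0.1: round base 164 mm across, 14 mm high; upright spindle in its middle, 30 mm across, top 109 mm above the worktop; an ear reaching 121 mm from the spindle carries the tension arm's pivot. Origin: centre of the underside, on the spindle axis; z up; the pivot lies 95 mm along its +y axis.
- spindle_top (a point): Top of the spindle, 109 mm above the worktop, on the spindle axis.
- core: Empty brown cardboard core, a tube 220 mm long, 44 mm outside and 38 mm inside diameter (wall 3 mm), about 30 g. It stands loosely (4 mm play) over the spindle on the holder's base, leaned a few degrees by the sprung arm, its top about 234 mm above the worktop. Origin: centre of its lower end; its z axis runs along the tube towards the upper end.
- core_mid (a point): Middle of the core, on its axis, 110 mm from either end.
- tension_arm: Sprung arm of the holder: a low crank 90 mm long from the pivot, then an upright round steel rod 8 mm across, round tip 168 mm above the worktop, black rubber sleeve 13 mm across from 97 to 162 mm up. Can be pinched from above at the sleeve (a round rod turns between the fingers) or pushed sideways. Origin: on the pivot axis at worktop height; the axes turn with the arm.
- rod_grip (a point): Point on the axis of the upright rod's rubber sleeve, 145 mm above the worktop, 90 mm from the pivot axis; it moves with the arm.
- pivot_axis (a point): The vertical pivot axis of the tension arm (22 mm above the worktop, on the ear of the base).
- tension_pivot (a joint): Angle of the sprung arm (rad): about 0 (to -0.05) leaning on the core, -0.084 at rest once the core is gone, growing as it swings outward, clockwise seen from above, to 1.333 at its fixed outer stop (a sleeved pin), where the rod is 136 mm from the spindle axis. A spring pulls it inward: about 1.2 N at the rod when closed, 6 N at the stop; let go, it swings back.
- basket: Brown wicker basket, open at the top, 221 x 391 x 121 mm outside (x, y, z), inside about 170 x 335 mm clear, floor 18 mm above the worktop, rim 121 mm; loose, 0.8 kg. It stands in the other half of the worktop with its long side roughly along y. Origin: centre of the underside.
- fresh_roll: Fresh white kitchen roll, 108 mm across and 220 mm tall, standing on end at the back under the shelf (underside 294 mm above the worktop, front edge at x = 0.66); stays. Origin: centre of the underside.
- honey: Glass jar with a red lid, 65 mm across, 100 mm tall, at the back; stays. Origin: centre of the underside.
- mill: Dark wooden pepper mill, 55 mm across, 173 mm tall, at the back; stays. Origin: centre of the underside.
- spice1: Spice jar with a dark lid (the nearer of two), 41 mm across, 105 mm tall, at the back; stays. Origin: centre of the underside.
There are look-alikes about, which are no part of the job. Leave any purple look-alike of the core alone.

How it is judged:
By the outcome, as a careful person would: the job done as asked, in the order asked, and still so for the second after the job is handed in, while the arm keeps its last pose, push and grip.
It also fails if it takes over 54 s, if anything falls off the work surface, if the arm or the gripper's body presses on something with over 40 N, if the wrist force passes 120 N, or if a joint passes its speed limit or range.

ROBOT

A 6-joint arm with a two-finger parallel gripper is mounted at the origin on a cart in front of the work surface, level with it; the furniture and walls round the work are solid. World frame = base frame: x ahead of the robot, y to its left, z up, the work surface at z = 0. Lengths are in mm, angles in rad, forces in N, time in s.
With the tool pointing down it reaches from about 325 to 900 mm from the base axis. Payload 6.1 kg.
Tool frame: the origin (TCP) lies at the very end of the fingers, on their centre line; the grasp point (between the pads) lies 19 mm behind it; z points along the fingers, y is the line along which they close (so a half turn about z gives the same grasp; the last joint's range is limited). The gripper opens to 87 mm and grips with 3 to 60 N. Pads are 19 mm wide; open, the fingers measure 117 mm over their backs; the gripper's body (75 mm by 190 mm) begins 51 mm behind the grasp point.
Start: joints at [-1.383, 0.22, 1.526, -0, 1.395, -0.126], TCP at [192.915, -594.474, 222.538] pointing down, gripper open.
Joint ranges: [-2.98, 2.98], [-0.91, 2.08], [0.09, 2.57], [-1.24, 4.39], [0.2, 2.65], [-2.68, 2.68]. Speed limits (rad/s): [2.57, 2.57, 3.01, 3.14, 3.14, 3.14].

INTERFACE

Orientations are given as [roll, pitch, yaw] about the fixed x, y, z axes, in that order (R = Rz(yaw) Ry(pitch) Rx(roll)).
In Python, from plant import sense, camera, get_calibration, finish_job gives the robot as it stands.
- The arm moves only by the shell command python3 -m crank 'ROWS' [FORCE]. ROWS is JSON, a list that holds one entry, the list of rows, each a list of 5 numbers: the opening, from 0 (shut) to 1 (fully open), then the shift along the tool's x, y, z scaled (see below), then the turn about the tool's z scaled (see below). In form: [[[jaw, dx, dy, dz, spin], ...]]. A call has 1 to 10 rows; each row is the pose to reach, as a shift and turn from the pose commanded when the call began, along the tool's axes at that moment, turning the shorter way round; what a row does not reach only later rows make up. The controller multiplies each number of a shift by 0.4 m and each number of a turn by 360 degrees. A row lasts 1/8 s, in which the tool goes at most 62.5 mm and 10.7 degrees, less where a joint would pass 70% of its speed; a pose out of reach is approached as far as the arm can. A call with a number of a shift or a turn outside -1 to 1 is refused whole. A call with a gripper value outside its range is refused whole. The fingers move at their own pace and stop on an object; FORCE is the grip in N (left out, the last holds). Time passes only in rows, so rows that repeat a pose let the fingers close. It gives the time, the measured TCP pose, the force, the opening and the grip force at its end, in the units of the state.
- sense(): the state, without advancing time (a new reading comes with each control period).
- camera(name): name is "scene" or "top"; returns (picture, depth): 384x512x3 uint8, red, green, blue; 384x512 float32, mm along the optical axis (not along the pixel's ray), 0 where there is no reading.
- get_calibration(name): a dict with "fx", "fy", "cx", "cy" (pixels), "rvec" (rotation vector, rad) and "tvec" (3), from world to camera coordinates, as OpenCV has them. Camera axes: x right, y down, z forward; pixel columns grow to the right and rows downward; lengths in mm; the calibration is good to about 2 mm. A picture is of the moment at which its call begins. get_calibration takes no time and is no camera call.
- finish_job(): hands the job in; it is judged then, once.
The state is a dict: "time": time; "q": joint angles; "qvel": joint speeds; "joint_efforts": joint torques, N m; "tcp_pos": TCP position; "eef_rot": TCP orientation; "wrist_force": force on the tool from outside, world axes, zero at the start; "moment": the same for the moment, N m; "grip_width": finger opening in mm; "grip_force": force on a finger pad.
Only numpy, scipy, OpenCV 4.12 (cv2) and the standard library are available. Lean on these libraries where they do the work, as an engineer would, in place of code of your own. Each camera call takes 0.05 s, during which the arm holds its last target. There are 200 camera calls.

## Working session

There is one attempt and no reset: what is moved stays moved. The work goes in short steps, Python scripts to look and compute and a shell command to move; the robot and the scene stay as the last step left them, time stands still between calls to the robot, and variables do not carry over. Pictures are saved under pics/ and viewed, at most 10 in all, crops included, and the job is handed in when it is done.

```bash
mkdir -p pics; cat > h.py <<'E'
import numpy as np,cv2,json
from plant import sense,camera,get_calibration
from scipy.spatial.transform import Rotation as Ro
def cal(n):
    c=get_calibration(n);K=np.array([[c['fx'],0,c['cx']],[0,c['fy'],c['cy']],[0,0,1.]])
    return K,cv2.Rodrigues(np.array(c['rvec'],float))[0],np.array(c['tvec'],float).ravel()
def cloud(n,d):
    K,R,t=cal(n);v,u=np.mgrid[:384,:512]
    p=np.stack([(u-K[0,2])/K[0,0]*d,(v-K[1,2])/K[1,1]*d,d],-1)
    P=(p-t)@R; P[d<=0]=np.nan; return P
def ray(n,u,v,z):
    K,R,t=cal(n);c=-R.T@t;r=R.T@np.linalg.inv(K)@[u,v,1];return c+r*(z-c[2])/r[2]
E
python3 - <<'E'
from h import *
for n in('scene','top'):
    p,d=camera(n);np.savez('%s0.npz'%n,p=p,d=d)
    cv2.imwrite(f'pics/{n}0.png',cv2.resize(p[...,::-1],(768,576)))
    K,R,t=cal(n);print(n,K[0,0],-R.T@t, R[2])
s=sense();print(s)
E
```

```text
scene 369.40300552120533 [ -62.25701521  544.98305992 1057.09910922] [ 0.53817589 -0.44386925 -0.71648224]
top 397.60631513799115 [ 367.11911711   70.36426138 1301.98386239] [ 0.21270297 -0.10262638 -0.97171255]
{'time': 0.1, 'q': array([-1.38308782e+00,  2.21157616e-01,  1.52749021e+00,  3.88390757e-06,
        1.39467410e+00, -1.26117330e-01]), 'qvel': array([ 0.00037857, -0.00304786, -0.00280253, -0.00032388,  0.00167229,
       -0.00060243]), 'joint_efforts': array([ 2.11922954e-03, -4.95941734e+01, -3.88519335e+01,  7.02613243e-02,
        5.15055796e-02, -5.35883828e-05]), 'tcp_pos': array([ 192.82175384, -593.9366682 ,  221.54365786]), 'eef_rot': array([-3.13987760e+00, -2.21305750e-04,  3.13824961e-01]), 'wrist_force': array([-0.09388142, -0.17569939,  0.28162145]), 'moment': array([-0.01579074, -0.07643369, -0.02209706]), 'grip_force': 0.0, 'grip_width': 87.00384139913005}
```

View pics/scene0.png

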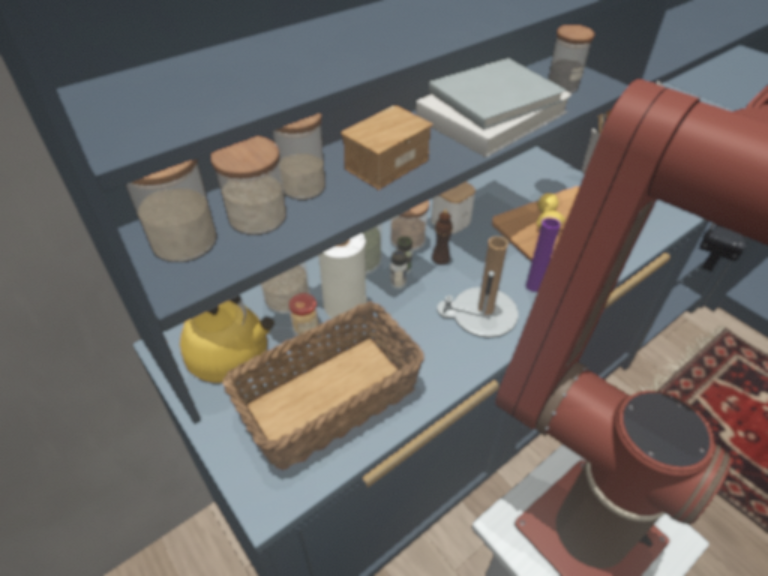

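View pics/top0.png

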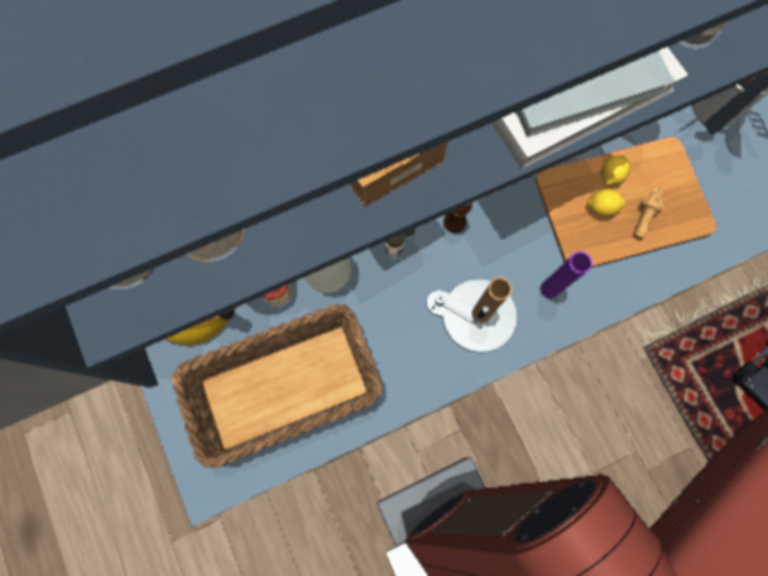

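The scene shows the brown core on the white holder at scene (492,277) and top (492,298). The holder's ear is at top (437,302) and the basket is at top (280,385).

Candidates for the core, in top pixels:
- Brown tube on the spindle (492,298): this is the one I choose.
- Purple tube (567,275): the look-alike.
- Dark mill (456,217).
- Wooden tool on the cutting board (648,212).

Next I'll measure and check with one crop.

```bash
python3 - <<'E'
from h import *
D={n:np.load(f'{n}0.npz') for n in('scene','top')}
for n in D:
    p,d=D[n]['p'],D[n]['d'];P=cloud(n,d);hsv=cv2.cvtColor(p,cv2.COLOR_RGB2HSV)
    c=np.array([[492,277],[492,298]][n=='top'])/1.5
    v,u=np.mgrid[:384,:512]
    near=(abs(u-c[0])<45)&(abs(v-c[1])<45)
    H,S,V=hsv[...,0],hsv[...,1],hsv[...,2]
    br=near&(H>4)&(H<20)&(S>70)&(P[...,2]>30)&(P[...,2]<260)
    q=P[br];print(n,'core',len(q))
    for z in range(40,240,25):
        k=q[abs(q[:,2]-z)<12]
        if len(k):print(z,k.mean(0).round(1),k.min(0).round(),k.max(0).round())
    wh=(near&(S<60)&(V>150)).astype(np.uint8)
    nn,l,st,ce=cv2.connectedComponentsWithStats(wh)
    for i in range(1,nn):
        if st[i,4]>15:
            m=l==i; print('white',st[i],ce[i].round(1),np.nanmedian(P[m],0).round(1),np.nanmin(P[m],0).round(),np.nanmax(P[m],0).round())
    # low band of holder base 
    m=near&(wh>0)&(abs(P[...,2]-14)<6); k=P[m]; 
    if len(k):
        (a,b),r=cv2.minEnclosingCircle(k[:,:2].astype(np.float32)); print('base circ',a,b,r,len(k))
    tall=near&(P[...,2]>35)&~br; k=P[tall]; print('tall nonbrown',len(k))
    for z in range(40,200,20):
        kk=k[abs(k[:,2]-z)<10]
        if len(kk): print(z,kk.mean(0).round(1),len(kk))
    # basket
    bs=(P[...,2]>100)&(P[...,2]<135)&(P[...,1]>0)&(P[...,0]<620)&(P[...,0]>200)&(H>4)&(H<22)&(S>60)
    k=P[bs]; print('basket rim',cv2.minAreaRect(k[:,:2].astype(np.float32)),k.min(0),k.max(0))
    x,y=int(c[0]),int(c[1])
    cv2.imwrite(f'pics/c_{n}.png',cv2.resize(p[y-50:y+50,x-50:x+50,::-1],(400,400),interpolation=cv2.INTER_CUBIC))
cv2.imwrite('pics/crop.png',np.hstack([cv2.imread('pics/c_scene.png'),cv2.imread('pics/c_top.png')]))
E
```

```text
scene core 428
40 [ 547.  -367.9   40.5] [ 486. -629.   32.] [ 667. -225.   47.]
65 [ 529.8 -345.5   64.6] [ 486. -603.   54.] [ 621. -224.   77.]
90 [ 500.5 -264.8   88.1] [ 487. -586.   80.] [ 603. -228.  101.]
115 [ 632.  -262.9  117.6] [ 486. -398.  105.] [ 730. -218.  127.]
140 [ 639.7 -266.6  137.8] [ 487. -392.  128.] [ 729. -217.  151.]
165 [ 601.7 -261.4  164.2] [ 488. -396.  153.] [ 729. -215.  177.]
190 [ 498.7 -227.3  189.9] [ 488. -400.  179.] [ 515. -215.  202.]
215 [ 507.5 -246.2  215.9] [ 486. -422.  203.] [ 530. -215.  227.]
white [285 152   5  12  29] [287.  156.6] [ 8.186e+02 -3.305e+02  8.000e-01] [ 781. -347.   -7.] [ 846. -305.    5.]
white [ 284  163   73   67 3279] [317.  201.2] [ 540.  -232.3    2.3] [ 389. -480.   -7.] [746. -54.  91.]
white [284 165   4  10  25] [285.4 169.4] [ 759.9 -268.2    1.1] [ 736. -292.   -4.] [ 773. -252.    5.]
base circ 659.1585083007812 -301.31488037109375 250.18333435058594 896
tall nonbrown 2272
40 [ 651.  -325.5   42.8] 164
60 [ 637.6 -352.8   59.4] 177
80 [ 607.4 -382.5   78.8] 195
100 [ 554.3 -302.3  100.1] 117
120 [ 535.2 
[... 783 characters left out ...]

215 [ 508.3 -237.5  215.1] [ 488. -258.  203.] [ 528. -216.  227.]
white [ 284  154   89   90 6893] [326.6 199.2] [ 5.326e+02 -2.747e+02 -2.000e-01] [ 355. -575. -916.] [705. -82. 236.]
base circ 526.447265625 -231.1123809814453 105.1941909790039 1418
tall nonbrown 277
40 [ 523.1 -266.7   43.8] 53
60 [ 502.3 -322.    58.3] 43
80 [ 492.4 -350.8   79.5] 37
100 [ 495.2 -348.8  100.4] 31
120 [ 497.  -336.4  120. ] 30
140 [ 501.5 -315.8  139.7] 26
160 [ 495.4 -223.2  159.7] 33
180 [ 501.  -231.9  179.4] 5
basket rim ((526.427978515625, 215.71902465820312), (388.3296203613281, 195.51547241210938), 88.59829711914062) [425.02480136  19.84694701 100.28631638] [619.88778617 410.94901471 125.75948785]
```

View pics/crop.png

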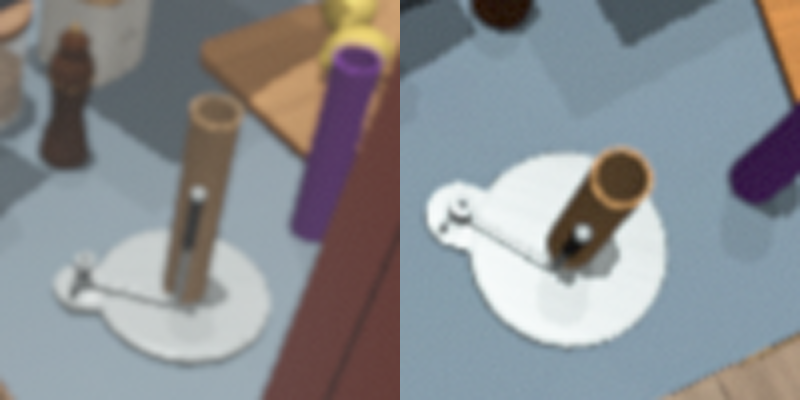

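The crop confirms the brown tube on the white holder is the core. The rod with the black sleeve is on its robot-facing side, with its tip at crop (198,192) left and (582,232) right. The pivot ear is at the left, at (458,212).

```bash
python3 - <<'E'
from h import *
def pr(a,*l): print(a,*[x.round(1) for x in l])
pr('top core',ray('top',333.25,192.5,233),ray('scene',278+54,134+28,233))
pr('base',ray('top',320.25,210.5,14),ray('scene',325.5,208,14))
pr('ear',ray('top',292.5,201.5,20),ray('scene',298.5,201,20))
pr('rod',ray('top',323.5,206,166),ray('scene',327.5,182,166))
# refine base by ellipse fit (white, largest comp, disc) 
p=np.load('top0.npz')['p'];hsv=cv2.cvtColor(p,cv2.COLOR_RGB2HSV)
m=((hsv[...,1]<28)&(hsv[...,2]>170)).astype(np.uint8);m[:, :283]=0;m[:150]=0;m[245:]=0;m[:,360:]=0
pts=np.array([ray('top',u,v,14)[:2] for v,u in np.argwhere(m)],np.float32)
print(len(pts),pts.min(0),pts.max(0))
K,R,t=cal('top')
d=np.load('top0.npz')['d'];P=cloud('top',d)
# things near rod-outward region: surveys of heights >30 in x 380..700, y -400..0
for z in (40,80,120,160):
  k=P[(abs(P[...,2]-z)<15)&(P[...,0]>350)&(P[...,0]<680)&(P[...,1]>-420)&(P[...,1]<20)]
  h,xe,ye=np.histogram2d(k[:,0],k[:,1],bins=[np.arange(350,690,40),np.arange(-420,21,40)]);print(z);print(h.astype(int))
E
```

```text
top core [ 508.5 -239.2  233. ] [ 508.4 -239.1  233. ]
base [ 501.4 -235.3   14. ] [ 493.3 -236.5   14. ]
ear [ 566.4 -164.7   20. ] [ 578.7 -176.3   20. ]
rod [ 493.5 -214.   166. ] [ 492.1 -214.4  166. ]
1589 [ 423.24207 -315.8495 ] [ 595.17816 -138.04768]
40
[[ 0  0  0  0  0  0  0  0  0  0  0]
 [ 0  0  0  0  0  0  0  0  0  0  0]
 [ 0  0  0  0  0  0  0  0  0  0  0]
 [46  0  0  0 12 18  0  0  0  0  0]
 [ 0  0  0  0  1 13  0  0  0  0  0]
 [ 0  0  0  0  0  0 40  0  0  0  0]
 [ 0  0  0  0  0  0  0  0  0  0  0]
 [ 0  0  0  0  0  0  0  0  0  0  0]]
80
[[ 0  0  0  0  0  0  0  0  0  0  0]
 [ 0  0  0  0  0  0  0  0  0  0  0]
 [ 0  0  0  0  0  0  0  0  0  0  0]
 [50  0  0  0 10 11  0  0  0  0  0]
 [ 0  0  0  0  2  6  0  0  0  0  0]
 [ 0  0  0  0  0  0  0  0  0  0  0]
 [ 0  0  0  0  0  0  0  0  0  0  0]
 [ 0  0  0  0  0  0  0  0  0  0  0]]
120
[[ 0  0  0  0  0  0  0  0  0  0  0]
 [ 0  0  0  0  0  0  0  0  0  0  0]
 [ 0  0  0  0  0  0  0  0  0  0  0]
 [50  0  0  0 10 16  0  0  0  0  0]
 [ 3  0  0  0 14  7  0  0  0  0  0]
 [ 0  0  0  0  0  0  0  0  0  0  0]
 [ 0  0  0  0  0  0  0  0  0  0  3]
 [ 0  0  0  0  0  0  0  0  0  0  0]]
160
[[ 0  0  0  0  0  0  0  0  0  0  0]
 [ 0  0  0  0  0  0  0  0  0  0  0]
 [ 0  0  0  0  0  0  0  0  0  0  0]
 [65  0  0  0 25 30  0  0  0  0  0]
 [ 1  0  0  0 27  7  0  0  0  0  0]
 [ 0  0  0  0  0  0  0  0  0  0  0]
 [ 0  0  0  0  0  0  0  0  0  0  0]
 [ 0  0  0  0  0  0  0  0  0  0  0]]
```

```bash
python3 -m crank '[[[1,0,0,-0.3,0],[1,0,0,-0.3,0],[1,0.5,-0.3,-0.3,-0.2],[1,0.5,-0.3,-0.3,-0.2],[1,0.5,-0.3,-0.3,-0.2],[1,0.5,-0.3,-0.3,-0.2],[1,0.5,-0.3,-0.3,-0.2],[1,0.5,-0.3,-0.3,-0.2],[1,0.5,-0.3,-0.3,-0.2],[1,0.5,-0.3,-0.3,-0.2]]]' 8
```

```text
time: 1.35
tcp_pos: [346.0, -418.4, 342.1]
eef_rot: [-3.141, -0.001, 1.569]
wrist_force: [-0.8, 0.3, -0.7]
grip_width: 87.2
grip_force: 0.0
```

```bash
python3 -m crank '[[[1,0.449,0.405,0,0],[1,0.449,0.405,0,0],[1,0.449,0.405,0,0],[1,0.449,0.405,0,0],[1,0.449,0.405,0,0],[1,0.449,0.405,0.2,0],[1,0.449,0.405,0.3,0],[1,0.449,0.405,0.389,0],[1,0.449,0.405,0.389,0],[1,0.449,0.405,0.389,0]]]' && python3 - <<'E'
from h import *
p,d=camera('scene');q,_=camera('top')
cv2.imwrite('pics/g1.png',cv2.resize(np.hstack([p[100:240,250:400],q[120:260,250:400]])[...,::-1],(780,364),interpolation=cv2.INTER_CUBIC))
E
```

```text
time: 2.6
tcp_pos: [508.7, -240.3, 188.8]
eef_rot: [3.14, 0.001, 1.569]
wrist_force: [0.3, -0.3, 0.4]
grip_width: 87.1
grip_force: 0.0
```

View pics/g1.png

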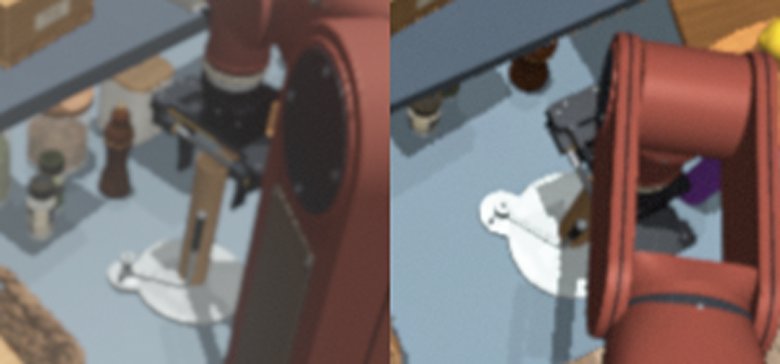

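The core (upper end at crop (208,160)) sits between the two open fingers, and the rod tip is below them. Now I'll close and lift straight up.

```bash
python3 -m crank '[[[0,0,0,0,0],[0,0,0,0,0],[0,0,0,0,0],[0,0,0,0,0],[0,0,0,-0.07,0],[0,0,0,-0.15,0],[0,0,0,-0.23,0],[0,0,0,-0.31,0],[0,0,0,-0.38,0],[0,0,0,-0.38,0]]]' 10
```

```text
time: 3.95
tcp_pos: [509.2, -239.7, 341.7]
eef_rot: [3.137, 0.003, 1.571]
wrist_force: [0.4, 0.2, 0.2]
grip_width: 43.1
grip_force: 10.0
```

```bash
python3 - <<'E'
from h import *
p,d=camera('scene');q,_=camera('top')
cv2.imwrite('pics/g2.png',cv2.resize(np.hstack([p[60:240,230:400],q[80:260,230:400]])[...,::-1],(780,413),interpolation=cv2.INTER_CUBIC))
E
```

```text
(no output)
```

View pics/g2.png

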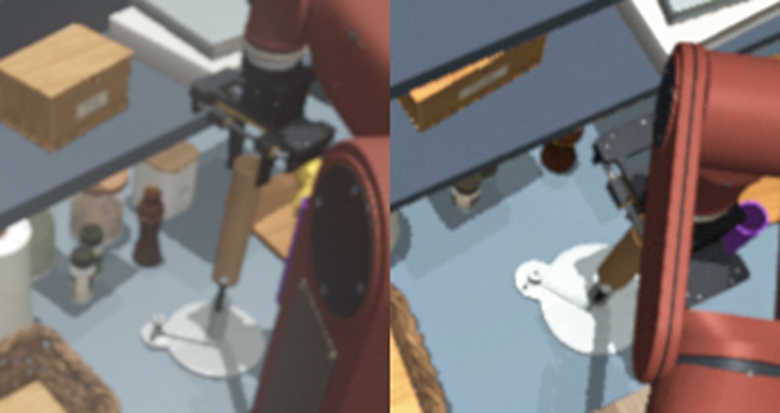

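The core is free of the spindle, hanging upright in the fingers with its lower end at crop (225,280), just over the rod tip. I'll go a bit higher, then across to the basket.

```bash
python3 -m crank '[[[0,0,0,-0.1,0],[0,0.15,0,-0.1,0],[0,0.3,0,-0.1,0],[0,0.43,0,-0.1,0],[0,0.56,0.02,-0.1,0],[0,0.68,0.02,-0.1,0],[0,0.78,0.02,-0.1,0],[0,0.86,0.02,-0.1,0],[0,0.86,0.02,-0.1,0],[0,0.86,0.02,-0.1,0]]]'
```

```text
time: 5.3
tcp_pos: [515.9, 104.5, 377.6]
eef_rot: [-3.139, 0.001, 1.571]
wrist_force: [1.0, -0.2, -1.2]
grip_width: 42.9
grip_force: 10.0
```

```bash
python3 -m crank '[[[0,0,0,0.1,0],[0,0,0,0.2,0],[0,0,0,0.3,0],[0,0,0,0.38,0],[0,0,0,0.43,0],[0,0,0,0.45,0],[0,0,0,0.45,0]]]' ; python3 - <<'E'
from h import *
p,d=camera('scene');q,_=camera('top')
cv2.imwrite('pics/b1.png',cv2.resize(np.hstack([p[130:320,130:330],q[130:320,90:290]])[...,::-1],(780,370),interpolation=cv2.INTER_CUBIC))
E
```

```text
time: 6.18
tcp_pos: [516.5, 103.4, 199.2]
eef_rot: [3.141, 0.0, 1.569]
wrist_force: [-0.6, -1.0, 3.4]
grip_width: 42.5
grip_force: 10.0
```

View pics/b1.png

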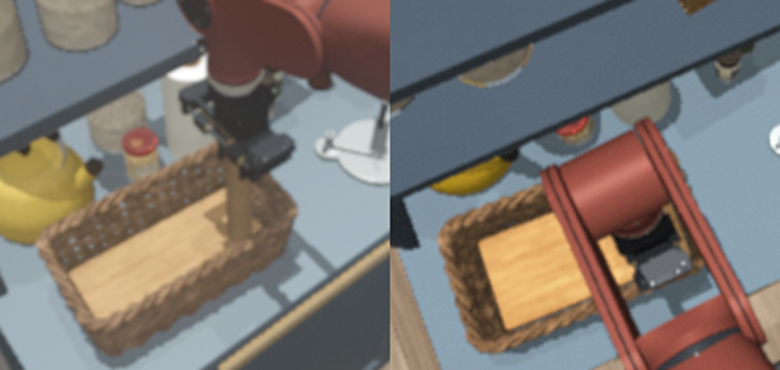

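The core is standing on the basket floor near the right-hand end, at crop (238,235), with slight contact force. I'll release, back off along -y, shut the fingers and tip it over lengthwise.

```bash
python3 -m crank '[[[1,0,0,0,0],[1,0,0,0,0],[1,0,0,0,0],[1,-0.08,0,0,0],[1,-0.14,0,0,0],[0.1,-0.15,0,0,0],[0.1,-0.15,0,0,0],[0.1,-0.15,0,0,0],[0.1,-0.15,0,0,0]]]' && python3 -m crank '[[[0.1,0.06,0,0,0],[0.1,0.1,0,0,0],[0.1,0.14,0,0,0],[0.1,0.19,0,0,0],[0.1,0.25,0,0,0],[0.1,0.28,0,0,0],[0.1,0.28,-0.1,-0.2,0],[0.1,0.28,-0.2,-0.4,0],[0.1,0.0,-0.2,-0.4,0]]]'; python3 - <<'E'
from h import *
p,d=camera('scene');q,_=camera('top')
cv2.imwrite('pics/b2.png',cv2.resize(np.hstack([p[130:320,130:330],q[130:320,90:290]])[...,::-1],(780,370),interpolation=cv2.INTER_CUBIC))
E
```

```text
time: 7.4
tcp_pos: [516.3, 45.6, 198.9]
eef_rot: [-3.142, -0.0, 1.571]
wrist_force: [-0.7, 0.6, 0.1]
grip_width: 55.1
grip_force: 0.0
time: 8.52
tcp_pos: [448.3, 102.8, 339.0]
eef_rot: [3.136, -0.001, 1.577]
wrist_force: [1.2, -0.5, 0.1]
grip_width: 8.8
grip_force: 0.0
```

View pics/b2.png

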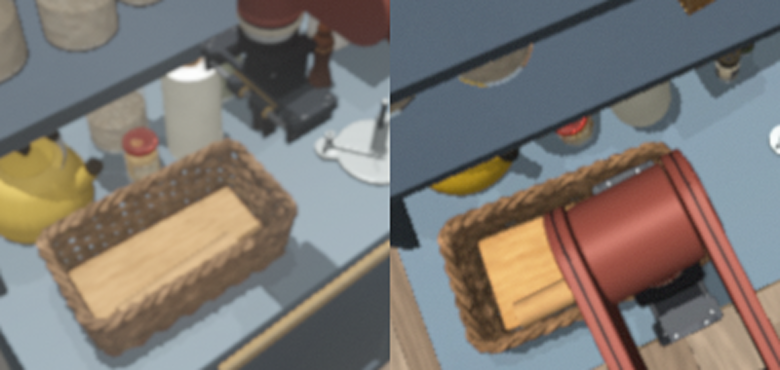

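The core lies lengthwise on the basket floor along the near wall, at right crop (545,290), and the basket hasn't visibly moved. Next I'll locate the rod at rest.

```bash
python3 -m crank '[[[0.1,0,0,0,0],[0.1,0,0,0,0]]]'; python3 - <<'E'
from h import *
p,d=camera('scene');q,e=camera('top')
P=cloud('top',e);k=P[(P[...,2]>110)&(P[...,2]<175)&(abs(P[...,0]-495)<60)&(abs(P[...,1]+215)<40)];print(len(k),k.mean(0),k.min(0),k.max(0))
P=cloud('scene',d);k=P[(P[...,2]>110)&(P[...,2]<175)&(abs(P[...,0]-495)<60)&(abs(P[...,1]+215)<40)];print(len(k),k.mean(0),k.min(0),k.max(0))
a=cv2.resize(p[130:230,270:370],(390,390),interpolation=cv2.INTER_CUBIC);b=cv2.resize(q[150:250,270:370],(390,390),interpolation=cv2.INTER_CUBIC)
cv2.imwrite('pics/r1.png',np.hstack([a,b])[...,::-1])
E
```

```text
time: 8.88
tcp_pos: [448.0, 101.2, 333.8]
eef_rot: [-3.14, -0.0, 1.571]
wrist_force: [-0.3, 0.5, -0.3]
grip_width: 8.6
grip_force: 0.0
37 [ 494.14891809 -214.59353479  144.07132957] [ 488.27645895 -244.72921496  110.37631592] [ 514.16271182 -208.62777822  167.81790947]
45 [ 492.9251266  -213.07019036  141.46994883] [ 488.25656764 -236.91281687  110.57192882] [ 500.24114689 -207.61648859  171.28714958]
```

View pics/r1.png

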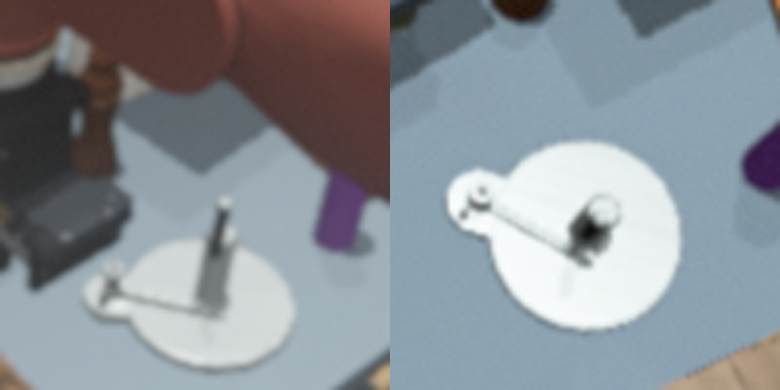

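The rod's sleeve stands just in front of the spindle, with its tip at left crop (224,200). The spindle top is at right crop (604,210), and the pivot is at (478,200).

```bash
python3 - <<'E'
from h import *
print(ray('scene',327.4,181.3,166),'spindle',ray('top',324.9,203.8,109),ray('scene',270+230/3.9,130+232/3.9,109),'piv',ray('top',270+88/3.9,150+200/3.9,22))
print('disc',ray('top',270+198/3.9,150+235/3.9,14))
E
```

```text
[ 494.72955466 -216.65351767  166.        ] spindle [ 504.10746621 -235.3074446   109.        ] [ 497.38624972 -239.32926626  109.        ] piv [ 566.65771905 -164.85042865   22.        ]
disc [ 501.43411101 -237.26231709   14.        ]
```

```bash
python3 -m crank '[[[1,-0.15,0,0,0],[1,-0.3,0.05,0,0],[1,-0.45,0.1,0,0],[1,-0.6,0.117,0,0],[1,-0.7,0.117,0.05,0],[1,-0.795,0.117,0.15,0],[1,-0.795,0.117,0.25,0],[1,-0.795,0.117,0.33,0],[1,-0.795,0.117,0.37,0],[1,-0.795,0.117,0.37,0]]]'
```

```text
time: 10.22
tcp_pos: [494.5, -216.5, 185.6]
eef_rot: [-3.139, -0.002, 1.571]
wrist_force: [-0.0, 0.2, -0.1]
grip_width: 86.0
grip_force: 0.0
```

```bash
python3 -m crank '[[[1,0,0,0.08,0],[1,0,0,0.15,0],[1,0,0,0.15,0],[0,0,0,0.15,0],[0,0,0,0.15,0],[0,0,0,0.15,0],[0,0,0,0.15,0],[0,0,0,0.15,0],[0,0,0,0.15,0]]]' 45
```

```text
time: 11.35
tcp_pos: [494.9, -217.4, 127.0]
eef_rot: [-3.142, -0.0, 1.57]
wrist_force: [0.3, 0.4, 0.0]
grip_width: 35.0
grip_force: 0.0
```

```bash
python3 -m crank '[[[0,0,0,0,0],[0,0,0,0,0],[0,0,0,0,0],[0,0,0,0,0]]]'
```

```text
time: 11.85
tcp_pos: [495.4, -217.2, 127.0]
eef_rot: [3.141, -0.0, 1.57]
wrist_force: [3.0, 1.0, -2.3]
grip_width: 11.9
grip_force: 45.0
```

```bash
python3 -m crank '[[[0,0.036,-0.021,0,0],[0,0.073,-0.034,0,0],[0,0.112,-0.041,0,0],[0,0.15,-0.041,0,0],[0,0.189,-0.034,0,0],[0,0.226,-0.021,0,0],[0,0.26,-0.001,0,0],[0,0.26,-0.001,0,0],[0,0.26,-0.001,0,0]]]'
```

```text
time: 12.98
tcp_pos: [495.3, -116.3, 126.9]
eef_rot: [3.14, 0.006, 1.57]
wrist_force: [5.0, -12.0, -9.1]
grip_width: 11.4
grip_force: 45.0
```

```bash
python3 -m crank '[[[0,0.009,0.013,0,0],[0,0.018,0.024,0,0],[0,0.025,0.032,0,0],[0,0.025,0.032,0,0]]]'; python3 -m crank '[[[0,0.004,0.005,0,0],[0,0.004,0.005,0,0],[0,0.004,0.005,0,0]]]'
```

```text
time: 13.48
tcp_pos: [504.8, -103.8, 126.7]
eef_rot: [-3.135, 0.001, 1.57]
wrist_force: [-8.8, -1.2, 5.6]
grip_width: 11.6
grip_force: 45.0
time: 13.85
tcp_pos: [506.4, -102.0, 126.7]
eef_rot: [-3.135, 0.0, 1.57]
wrist_force: [-9.7, 0.3, 7.3]
grip_width: 11.8
grip_force: 45.0
```

```bash
python3 -m crank '[[[0,0.008,0.003,0,0],[0,0.008,0.003,0,0],[0,0.008,0.003,0,0]]]'; python3 -m crank '[[[0,0.006,0.005,0,0],[0,0.006,0.005,0,0],[0,0.006,0.005,0,0]]]';python3 - <<'E'
from h import *
p,d=camera('scene');q,_=camera('top')
a=cv2.resize(p[110:230,240:360],(390,390),interpolation=cv2.INTER_CUBIC);b=cv2.resize(q[130:250,240:360],(390,390),interpolation=cv2.INTER_CUBIC)
cv2.imwrite('pics/r2.png',np.hstack([a,b])[...,::-1])
E
```

```text
time: 14.22
tcp_pos: [508.3, -99.9, 126.7]
eef_rot: [-3.136, 0.002, 1.57]
wrist_force: [-7.6, -4.7, 3.3]
grip_width: 11.6
grip_force: 45.0
time: 14.6
tcp_pos: [508.9, -99.2, 126.6]
eef_rot: [-3.133, 0.005, 1.57]
wrist_force: [-13.2, -10.7, 5.8]
grip_width: 11.7
grip_force: 45.0
```

View pics/r2.png

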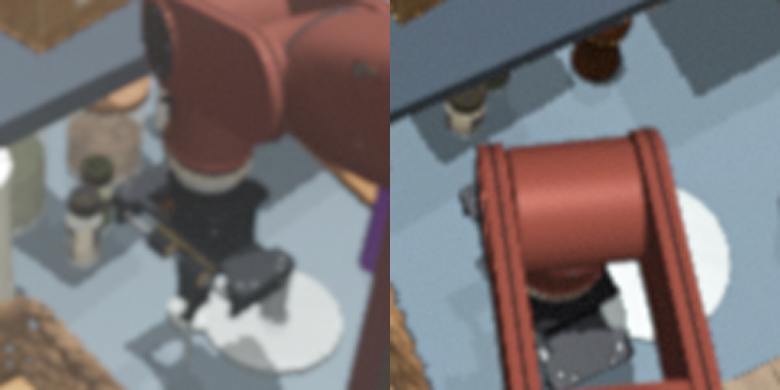

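The picture shows the fingers holding the rod out beside the ear, at left crop (195,300), with the spindle side clear. The last 3 mm push raised the force to 17 N with almost no travel, so the arm is at its stop. I'll check that it holds, and look at the basket once more.

```bash
python3 -m crank '[[[0,0,0,0,0],[0,0,0,0,0],[0,0,0,0,0],[0,0,0,0,0],[0,0,0,0,0],[0,0,0,0,0],[0,0,0,0,0],[0,0,0,0,0]]]';python3 - <<'E'
from h import *
p,d=camera('scene');q,e=camera('top')
cv2.imwrite('pics/b3.png',cv2.resize(np.hstack([p[130:320,130:330],q[180:370,90:290]])[...,::-1],(780,370),interpolation=cv2.INTER_CUBIC))
P=cloud('top',e);H=cv2.cvtColor(q,cv2.COLOR_RGB2HSV)
k=P[(P[...,2]>105)&(P[...,2]<135)&(P[...,1]>10)&(P[...,0]<625)&(P[...,0]>380)&(H[...,0]>4)&(H[...,0]<22)&(H[...,1]>60)]
print(cv2.minAreaRect(k[:,:2].astype(np.float32)))
k=P[(P[...,2]>50)&(P[...,2]<75)&(P[...,1]>70)&(P[...,1]<370)&(P[...,0]<590)&(P[...,0]>455)];print(len(k),k.min(0),k.max(0))
E
```

```text
time: 15.7
tcp_pos: [508.9, -99.2, 126.6]
eef_rot: [-3.133, 0.005, 1.57]
wrist_force: [-13.4, -10.7, 6.2]
grip_width: 12.3
grip_force: 45.0
((529.7817993164062, 215.4816131591797), (387.5714111328125, 200.8162078857422), 88.29753112792969)
849 [455.24100083 128.14100925  50.00638062] [511.82683592 347.67658932  68.5992722 ]
```

View pics/b3.png

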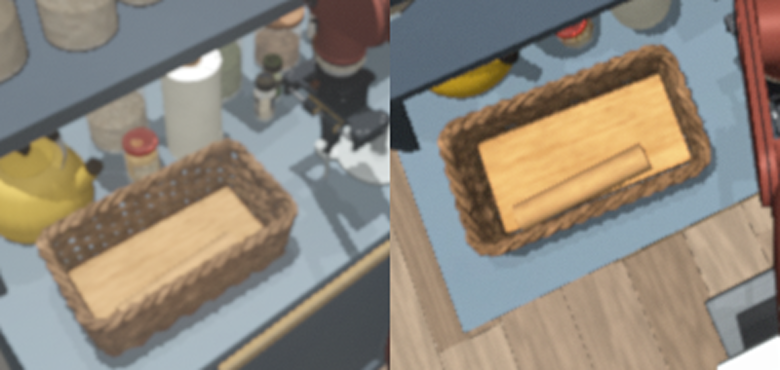

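The core lies in the basket at right crop (580,185), and the basket hasn't moved. The hold on the arm is steady, so I'm handing in.

```bash
python3 -c "from plant import finish_job;print(finish_job())"
```

```text
the job is handed in; nothing more can be done
None
```

The job is handed in at about 16 s: the core is lying in the basket, released, the basket hasn't visibly moved, and the fingers are still holding the tension arm out against its stop.

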